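Shift the finial samples round the tray

ROBOT

A 6-joint arm with a two-finger parallel gripper is mounted at the origin on the work surface. World frame = base frame: x ahead of the robot, y to its left, z up, the work surface at z = 0. Lengths are in mm, angles in rad, forces in N, time in s.
With the tool pointing down it reaches from about 400 to 925 mm from the base axis. Payload 12.5 kg.
Tool frame: the origin (TCP) lies at the very end of the fingers, on their centre line; the grasp point (between the pads) lies grip_depth behind it (grip_depth is the distance from the TCP to the grasp point, in mm); z points along the fingers, y is the line along which they close (so a half turn about z gives the same grasp; the last joint's range is limited). The gripper opens to 95 mm and grips with 3 to 60 N. Pads are 20 mm wide; open, the fingers measure 119 mm over their backs; the gripper's body (75 mm by 180 mm) begins 59 mm behind the grasp point.
Start: joints at [-1.434, 0.491, 1.559, -0, 1.092, -0.106], TCP at [150.286, -606.684, 178.561] pointing down, gripper open.
Joint ranges: [-3.1, 3.1], [-0.84, 2.19], [0.05, 2.79], [-1.13, 4.28], [0.06, 2.93], [-2.69, 2.69]. Speed limits (rad/s): [2.22, 2.22, 2.79, 3.14, 3.14, 3.14].

INTERFACE

Orientations are given as [roll, pitch, yaw] about the fixed x, y, z axes, in that order (R = Rz(yaw) Ry(pitch) Rx(roll)).
In Python, from cell import state, read_camera, job_done, grip_depth gives the robot as it stands.
- The arm moves only by the tool drive_tool, never from a script. Its argument "targets" is a list of rows, each an object with "jaw": the opening, from 0 (shut) to 1 (fully open); "travel": the shift along the tool's x, y, z in m, a list of three; "twist": the turn about the tool's z in rad. In form: [{"jaw": jaw, "travel": [tx, ty, tz], "twist": twist}, ...]. A call has 1 to 8 rows; each row is the pose to reach, as a shift and turn from the pose commanded when the call began, along the tool's axes at that moment; what a row does not reach only later rows make up. A row lasts 1/12 s, in which the tool goes at most 41.7 mm and 7.16 degrees, less where a joint would pass 70% of its speed; a pose out of reach is approached as far as the arm can. A call with a gripper value outside its range is refused whole. The fingers move at their own pace and stop on an object; the grip force is fixed at half the most. Time passes only in rows, so rows that repeat a pose let the fingers close. It gives the time, the measured TCP pose, the force, the opening and the grip force at its end, in the units of the state.
- state(): the state, without advancing time (a new reading comes with each control period).
- read_camera(name): name is "side" or "top" or "wrist"; returns a dict with "frame" (384x512x3 uint8, red, green, blue), "fx", "fy", "cx", "cy" (pixels), "R" (3x3) and "t" (3): a world point X has camera coordinates R X + t. Camera axes: x right, y down, z forward; pixel columns grow to the right and rows downward; lengths in mm; the calibration is good to about 2 mm. The wrist camera is an equidistant fisheye: a pixel r from the principal point sees the ray r / f radians off the axis. A picture is of the moment at which its call begins. There is no depth.
- job_done(): hands the job in; it is judged then, once.
The state is a dict: "t": time; "joints": joint angles; "qvel": joint speeds; "tau": joint torques, N m; "eef_pos": TCP position; "tcp_rot": TCP orientation; "ft_force": force on the tool from outside, world axes, zero at the start; "moment": the same for the moment, N m; "opening": opening from 0.0 (shut) to 1.0 (fully open); "grip_force": force on a finger pad.
Only numpy, scipy, OpenCV 4.12 (cv2) and the standard library are available. Lean on these libraries where they do the work, as an engineer would, in place of code of your own. Each camera call takes 0.05 s, during which the arm holds its last target. There are 200 camera calls.

TASK

In the finial sample tray, slide the tile with the square-post finial into the empty place and press it home against the sprung strip at the end of its path, with about 10 N held for half a second (never as much as 20 N); then slide the tile with the pointed spire finial into the place that the square one left and press it home in the same way, so that the spire's old corner is free for a new sample. Keep the tiles flat on the tray floor, leave the ball-finial tile where it is, disturb nothing else on the counter, and let go of everything at the end.

Things in the scene. Friction and masses are not known exactly. Their poses are not given: they have to be found in the camera images.
- frame: Wooden tray frame, fixed to the counter; walls 12 mm high on a 6 mm thick tray floor. Origin on that floor (6 mm above the counter), amid the four tile places, whose centres are at x = +-37, y = +-37 mm in this frame; z up. The place at (-37, -37) is empty. Walls on the +x and +y sides are 74 mm from the origin, on the -x and -y sides 102 mm. Tiles stand about 4 mm apart.
- strips_x (a point): Fixed point of the frame at (-81.5, 0, 7) mm. Two cork-faced strips, 64 mm long, 11 mm high, stand end to end here across the two lanes, facing +x, before the -x wall. Each gives way towards that wall on its own spring: 5 N/mm for 5 mm, then hard; it pushes back when let go. Each resting face was set by hand anywhere from x = -73 to -90 mm; the setting is not reported.
- strips_y (a point): Fixed point of the frame at (0, -81.5, 7) mm. Two more such sprung strips, facing +y, before the -y wall; each resting face was set anywhere from y = -73 to -90 mm, not reported. A tile slid from one place to the next along -x or -y meets the strip after 75 to 92 mm of travel; sliding itself takes only 0.5 to 2 N.
- square_tile_grip (a point): Point on the finial's axis 44 mm above the underside of a white marble tile (70 x 70 x 16 mm, about 0.3 kg), 28 mm above the tile's top face, axes along the tile's edges. Brass finial: an upright square post 20 x 20 mm, 46 mm tall, faces along the tile's edges, on a 28 mm square, 3 mm high foot. It stands in one of the two places beside the empty one: (37, -37) or (-37, 37) in the frame.
- spire_tile_grip (a point): Point on the finial's axis 44 mm above the underside of a white marble tile (70 x 70 x 16 mm, about 0.3 kg), 28 mm above the tile's top face, axes along the tile's edges. Brass finial: a round post 20 mm in diameter up to 44 mm, with a pointed cone up to 68 mm above the tile's top, on a foot 28 mm across and 3 mm high. It stands in the place diagonal to the empty one: (37, 37).
- ball_tile_grip (a point): Point on the finial's axis 44 mm above the underside of a white marble tile (70 x 70 x 16 mm, about 0.3 kg), 28 mm above the tile's top face, axes along the tile's edges. Brass finial: a 28 mm ball on a thin neck, 42 mm tall. It stands in the other of the two places beside the empty one, and stays there.
- spare_finial: Bystander: loose brass finial standing on the counter on the +y side of the tray, 32 mm across, 46 mm high. Origin at its foot.
- dust_brush: Bystander: brush 170 mm long lying on the counter on the -y side of the tray. Origin under its middle.
- tag_box: Bystander: small cardboard box 70 x 50 x 30 mm beyond the tray. Origin under its middle.
- vase: Bystander: white vase 104 mm across, 160 mm high, at the far left. Origin at its foot.
- candlestick: Bystander: brass candlestick 84 mm across, 150 mm high, at the far right. Origin at its foot.
- dish: Bystander: blue bowl 130 mm across, 30 mm high, at the right. Origin at its foot.
- polish_jar: Bystander: amber jar 56 mm across, 70 mm high, at the left. Origin at its foot.
Things that resemble listed ones, but are neither listed nor needed, are in the scene too. What is shaped like the part that bears spire_tile_grip but red or turquoise is not meant.

How it is judged (in metres and radians):
On the way, in this order (a step that is already met when the one before it is completed fails the run):
1. the square-post tile is in the empty place and pressed against the frame's strip with 5 to 15 N for 0.3 s (x of square_tile_grip in the frame of frame between -0.066 and -0.032 m and y of square_tile_grip in the frame of frame between -0.066 and -0.032 m and contact force between square_tile and frame between 5 and 15 N), for 0.3 s.
2. then the spire tile is in the place the square one left and pressed against the frame's strip with 5 to 15 N for 0.3 s (((x of spire_tile_grip in the frame of frame between -0.066 and -0.032 m and y of spire_tile_grip in the frame of frame between 0.027 and 0.045 m) or (y of spire_tile_grip in the frame of frame between -0.066 and -0.032 m and x of spire_tile_grip in the frame of frame between 0.027 and 0.045 m)) and contact force between spire_tile and frame between 5 and 15 N), for 0.3 s.
At the end, for the whole second after the job is handed in: In the frame: square tile's centre at x, y -66 to -32 mm (old empty place); spire tile in the square's old place, -66 to -32 mm towards its strip, 27 to 45 mm across; ball tile within 10 mm of its start; all flat (0.06 rad, grip points under 54 mm), released, at rest (10 mm/s) (x of square_tile_grip in the frame of frame between -0.066 and -0.032 m and y of square_tile_grip in the frame of frame between -0.066 and -0.032 m and ((x of spire_tile_grip in the frame of frame between -0.066 and -0.032 m and y of spire_tile_grip in the frame of frame between 0.027 and 0.045 m) or (y of spire_tile_grip in the frame of frame between -0.066 and -0.032 m and x of spire_tile_grip in the frame of frame between 0.027 and 0.045 m)) and distance of ball_tile_grip from where it was at the start of the episode below 0.01 m and angle between each of square_tile_grip, spire_tile_grip, ball_tile_grip's own z axis and vertical below 0.06 rad and height (world z) of each of square_tile_grip, spire_tile_grip, ball_tile_grip below 0.054 m and contact force between the fingers and square_tile below 0.1 N and contact force between the fingers and spire_tile below 0.1 N and contact force between the fingers and ball_tile below 0.1 N and linear speed of each of square_tile, spire_tile, ball_tile below 0.01 m/s); the robot touches nothing.
It fails at once if a tile is forced against the frame or its strips with more than 20 N (contact force between any of square_tile, spire_tile, ball_tile and frame above 20 N).
It fails at once if a tile is lifted off the tray floor (more than 8 mm) or tipped more than 0.25 rad (height (world z) of any of square_tile_grip, spire_tile_grip, ball_tile_grip above 0.058 m or angle between any of square_tile_grip, spire_tile_grip, ball_tile_grip's own z axis and vertical above 0.25 rad).
It fails at once if the ball tile is shifted by more than 15 mm (distance of ball_tile_grip from where it was at the start of the episode above 0.015 m).
It fails at once if a bystander is shifted by more than 20 mm (distance of any of spare_finial, dust_brush, tag_box, vase, candlestick, dish, polish_jar from where it was at the start of the episode above 0.02 m).
It also fails if it takes over 70 s, if anything falls off the work surface, if the arm or the gripper's body presses on something with over 40 N, if the wrist force passes 120 N, or if a joint passes its speed limit or range.

## Working session

There is one attempt and no reset: what is moved stays moved. The work goes in short steps, Python scripts to look and compute and a tool call to move; the robot and the scene stay as the last step left them, time stands still between calls to the robot, and variables do not carry over. Pictures are saved under pics/ and viewed, at most 10 in all, crops included, and the job is handed in when it is done.

Besides the shell and the picture viewer there is one more tool, called after "Call:" as name([rows], argument=value, ...), one row to a line, values as JSON. drive_tool: Moves the arm, as the interface text tells. Its arguments: {"type":"object","properties":{"targets":{"type":"array"}},"required":["targets"]}

```bash
mkdir -p pics; python3 - <<'E'
from cell import *
import cv2,numpy as np
s=state();print(s['eef_pos'],s['tcp_rot'],s['opening'],grip_depth,s['ft_force'])
for n in('top','side'):
    c=read_camera(n);cv2.imwrite(f'pics/{n}0.png',c['frame'][:,:,::-1]);print(n,c['fx'],c['fy'],c['cx'],c['cy'],np.round(c['R'],4).tolist(),np.round(c['t'],1))
E
```

```text
[ 150.22767107 -606.39311248  177.94976029] [-3.14049004e+00 -1.22314755e-04  2.42780872e-01] 0.9983521331497938 18.8 [-0.56821828  0.21686908  0.3761513 ]
top 490.52667024268584 490.52667024268584 259.311235536967 189.43326471918712 [[0.0095, -0.9997, 0.0221], [-0.9858, -0.0131, -0.1672], [0.1674, -0.0202, -0.9857]] [  -7.7  525.3 1498.8]
side 434.03098330524796 434.03098330524796 261.4095087425395 182.60454967823938 [[-0.7101, -0.7041, -0.0014], [-0.4612, 0.4666, -0.7547], [0.5321, -0.5353, -0.656]] [397.9 291.7 932.5]
```

View pics/top0.png

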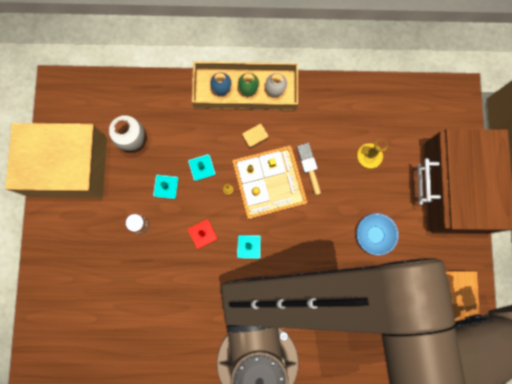

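View pics/side0.png

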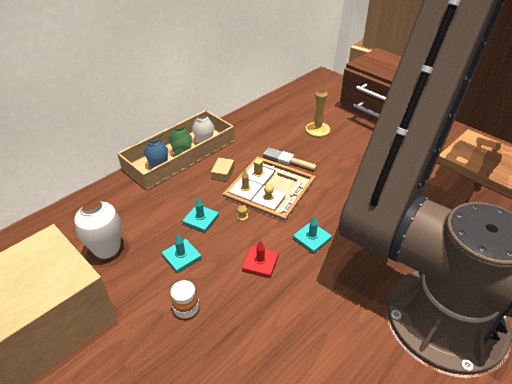

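```bash
python3 - <<'E'
import cv2,numpy as np
a=cv2.imread('pics/top0.png')[140:222,225:325];b=cv2.imread('pics/side0.png')[145:225,210:330]
a=cv2.resize(a,(480,394),interpolation=cv2.INTER_CUBIC)
b=cv2.resize(b,(591,394),interpolation=cv2.INTER_CUBIC)
cv2.imwrite('pics/crop.png',cv2.resize(np.hstack([a,b]),(800,294)))
t=cv2.imread('pics/top0.png');h=cv2.cvtColor(t,cv2.COLOR_BGR2HSV)
for r in range(150,210,5): print(r,[tuple(int(v) for v in h[r,c]) for c in range(236,304,6)])
E
```

```text
150 [(11, 178, 156), (11, 178, 156), (11, 179, 154), (11, 176, 155), (11, 179, 155), (13, 181, 169), (15, 177, 233), (16, 147, 244), (18, 121, 232), (17, 172, 244), (11, 167, 139), (34, 11, 187)]
155 [(11, 176, 155), (11, 178, 155), (13, 180, 187), (16, 176, 236), (15, 126, 240), (23, 9, 249), (40, 3, 253), (60, 1, 253), (18, 13, 247), (17, 144, 235), (12, 178, 145), (33, 13, 183)]
160 [(16, 172, 243), (16, 97, 244), (30, 3, 248), (45, 2, 253), (35, 6, 247), (38, 4, 250), (28, 177, 253), (60, 1, 253), (19, 73, 237), (23, 108, 246), (12, 180, 157), (23, 11, 185)]
165 [(17, 127, 241), (30, 1, 253), (23, 62, 217), (40, 3, 252), (23, 17, 240), (38, 4, 253), (23, 187, 153), (40, 3, 252), (24, 54, 246), (23, 42, 247), (16, 173, 227), (13, 29, 170)]
170 [(17, 171, 241), (30, 2, 253), (21, 181, 144), (25, 47, 248), (45, 2, 252), (30, 1, 253), (60, 1, 253), (60, 1, 253), (23, 9, 250), (24, 85, 252), (17, 166, 246), (11, 148, 133)]
175 [(15, 180, 207), (60, 1, 253), (45, 2, 253), (60, 1, 253), (60, 1, 253), (45, 2, 251), (24, 33, 229), (24, 91, 249), (24, 97, 253), (23, 73, 252), (17, 158, 236
[... 438 characters left out ...]
3), (24, 194, 246), (23, 32, 241), (21, 10, 252), (25, 93, 253), (25, 93, 253), (25, 91, 253), (21, 95, 243), (23, 102, 252), (17, 174, 245)]
195 [(11, 179, 147), (16, 173, 239), (30, 1, 253), (20, 80, 202), (45, 2, 253), (90, 1, 253), (25, 92, 253), (24, 98, 253), (24, 95, 253), (25, 94, 253), (26, 87, 253), (18, 157, 241)]
200 [(11, 177, 156), (14, 179, 185), (90, 1, 252), (0, 0, 253), (90, 1, 253), (23, 8, 243), (23, 97, 253), (23, 69, 253), (19, 14, 249), (25, 53, 248), (27, 76, 253), (21, 123, 241)]
205 [(11, 179, 158), (12, 180, 159), (20, 62, 242), (22, 93, 250), (24, 92, 253), (23, 59, 251), (26, 83, 252), (24, 49, 244), (24, 105, 249), (18, 156, 248), (16, 176, 233), (12, 175, 163)]
```

View pics/crop.png

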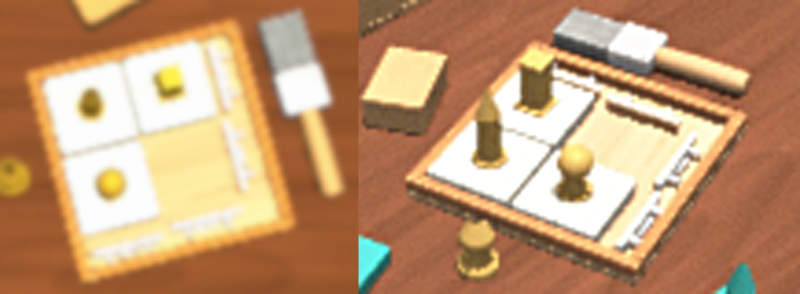

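```bash
cat > h.py <<'E'
import cv2,numpy as np
from cell import *
from scipy.spatial.transform import Rotation as Ro
def plane(c,uv,z):
    uv=np.atleast_2d(uv).astype(float);d=np.c_[(uv[:,0]-c['cx'])/c['fx'],(uv[:,1]-c['cy'])/c['fy'],np.ones(len(uv))]@c['R']
    o=-c['R'].T@c['t'];return (o+d*((z-o[2])/d[:,2])[:,None])[:,:2]
def proj(c,X):
    p=np.asarray(X)@c['R'].T+c['t'];return np.c_[c['fx']*p[:,0]/p[:,2]+c['cx'],c['fy']*p[:,1]/p[:,2]+c['cy']]
def plan(xy,z,yaw):
    s=state();R=Ro.from_euler('xyz',s['tcp_rot']).as_matrix()
    print('t',s['t'],'pos',s['eef_pos'],'yaw',s['tcp_rot'][2],'f',s['ft_force'])
    print('travel mm',np.round(R.T@(np.r_[xy,z]-s['eef_pos']),1),'twist',round(s['tcp_rot'][2]-yaw,3))
E
python3 - <<'E'
from h import *
for n in('top','side'):
    c=read_camera(n);hs=cv2.cvtColor(c['frame'],cv2.COLOR_RGB2HSV)
    m=((hs[...,1]<40)&(hs[...,2]>190)).astype(np.uint8)
    x0,y0,x1,y1=(228,140,312,222) if n=='top' else (215,150,320,222)
    k=np.zeros_like(m);k[y0:y1,x0:x1]=m[y0:y1,x0:x1]
    m=cv2.morphologyEx(k,cv2.MORPH_OPEN,np.ones((3,3)))
    N,l,st,ce=cv2.connectedComponentsWithStats(m)
    for i in range(1,N):
        if st[i,4]>15: print(n,i,st[i],ce[i])
    big=[i for i in range(1,N) if st[i,4]>150]
    ys,xs=np.where(np.isin(l,big))
    P=plane(c,np.c_[xs,ys],22).astype(np.float32)
    r=cv2.minAreaRect(P);print(n,r)
    b=((hs[...,0]>15)&(hs[...,0]<33)&(hs[...,1]>110)).astype(np.uint8)
    k=np.zeros_like(b);k[y0:y1,x0:x1]=b[y0:y1,x0:x1]
    N,l,st,ce=cv2.connectedComponentsWithStats(k)
    for i in range(1,N):
        if st[i,4]>15: print(' brass',st[i],ce[i],plane(c,ce[i],45)[0])
E
```

```text
top 1 [ 238  152   47   53 1244] [258.80144695 175.78778135]
top 2 [284 155   6  13  42] [286.42857143 161.02380952]
top 3 [302 158  10  14 115] [307.02608696 164.14782609]
top 4 [289 180   4   6  19] [290.57894737 182.47368421]
top 6 [277 199  13   5  43] [283. 201.]
top 7 [253 207  10   5  32] [257.6875  209.15625]
top ((566.8975219726562, -15.873847961425781), (145.36895751953125, 144.7334442138672), 15.070935249328613)
 brass [245 140  19   8  83] [252.6626506  142.24096386] [677.91404923  21.04304419]
 brass [233 147  73  72 661] [272.6505295  182.98335855] [546.42674542 -43.54227096]
 brass [268 159   8   9  55] [271.78181818 162.90909091] [611.18978123 -40.45789163]
 brass [247 165   7   8  39] [249.92307692 169.07692308] [590.19676138  28.67881243]
 brass [309 172   3  10  18] [310.44444444 175.38888889] [ 572.50805262 -163.21674247]
 brass [228 184   6  11  52] [230.03846154 189.13461538] [524.96678644  90.29129456]
 brass [252 187   8   9  47] [255.63829787 190.82978723] [520.63371912   9.83396438]
side 1 [265 150  28  11 191] [279.2460733  154.51832461]
side 2 [230 166  55
[... 207 characters left out ...]
22391326 -54.79803801]
 brass [241 164  11  27 129] [245.23255814 179.8372093 ] [599.96074374  23.9956706 ]
 brass [221 174   8   7  26] [225.15384615 177.        ] [648.92168547  55.18774164]
 brass [301 177  13  15  27] [307.66666667 183.11111111] [467.27847407 -87.6284758 ]
 brass [223 180  14  16  33] [229.09090909 188.54545455] [604.8568216  80.0387001]
 brass [264 184  10  16 115] [268.32173913 191.67826087] [520.04742148  14.05567303]
 brass [290 193  11  15  27] [295.18518519 200.37037037] [445.82795822 -11.26749435]
 brass [231 196  55  22  91] [261.04395604 207.03296703] [492.19492106  70.00491743]
 brass [237 204  11  17 150] [241.88       212.80666667] [512.17916501 119.53452455]
```

Call:
drive_tool([
  {"jaw":0.5,"travel":[0.584,-0.437,0],"twist":-1.59},
  {"jaw":0.5,"travel":[0.584,-0.437,0],"twist":-1.59},
  {"jaw":0.5,"travel":[0.584,-0.437,0],"twist":-1.59},
  {"jaw":0.5,"travel":[0.584,-0.437,0],"twist":-1.59},
  {"jaw":0.5,"travel":[0.584,-0.437,0],"twist":-1.59},
  {"jaw":0.5,"travel":[0.584,-0.437,0],"twist":-1.59},
  {"jaw":0.5,"travel":[0.584,-0.437,0],"twist":-1.59},
  {"jaw":0.5,"travel":[0.584,-0.437,0],"twist":-1.59},
])

```text
t: 0.87
eef_pos: [362.2, -346.9, 178.6]
tcp_rot: [3.141, 0.0, 1.249]
ft_force: [0.3, 0.1, -1.0]
opening: 0.521
grip_force: 0.0
```

```bash
python3 -c "
from h import *
plan([612.2,-42],178,1.834)"
```

```text
t 0.8667 pos [ 362.16500702 -346.92504487  178.61688426] yaw 1.2486769174445775 f [ 0.28796163  0.12647501 -1.04328157]
travel mm [368.4 140.6   0.6] twist -0.585
```

Call:
drive_tool([
  {"jaw":0.5,"travel":[0.368,0.141,0],"twist":-0.585},
  {"jaw":0.5,"travel":[0.368,0.141,0],"twist":-0.585},
  {"jaw":0.5,"travel":[0.368,0.141,0],"twist":-0.585},
  {"jaw":0.5,"travel":[0.368,0.141,0],"twist":-0.585},
  {"jaw":0.5,"travel":[0.368,0.141,0],"twist":-0.585},
  {"jaw":0.5,"travel":[0.368,0.141,0],"twist":-0.585},
  {"jaw":0.5,"travel":[0.368,0.141,0],"twist":-0.585},
  {"jaw":0.5,"travel":[0.368,0.141,0],"twist":-0.585},
])

```text
t: 1.53
eef_pos: [575.5, -90.4, 178.5]
tcp_rot: [-3.142, 0.0, 1.828]
ft_force: [0.5, -1.2, -0.8]
opening: 0.501
grip_force: 0.0
```

```bash
python3 -c "
from h import *
plan([612.2,-42],178,1.834)"
```

```text
t 1.5333 pos [575.47337533 -90.42763182 178.51235445] yaw 1.827966404857188 f [ 0.48266138 -1.15907924 -0.8476417 ]
travel mm [37.5 47.8  0.5] twist -0.006
```

Call:
drive_tool([
  {"jaw":0.5,"travel":[0.0375,0.048,0],"twist":-0.006},
  {"jaw":0.5,"travel":[0.0375,0.048,0.0],"twist":-0.006},
  {"jaw":0.5,"travel":[0.0375,0.048,0.03],"twist":-0.006},
  {"jaw":0.5,"travel":[0.0375,0.048,0.058],"twist":-0.006},
  {"jaw":0.5,"travel":[0.0375,0.048,0.058],"twist":-0.006},
  {"jaw":0.5,"travel":[0.0375,0.048,0.058],"twist":-0.006},
  {"jaw":0.5,"travel":[0.0375,0.048,0.058],"twist":-0.006},
])

```text
t: 2.12
eef_pos: [612.0, -44.3, 121.8]
tcp_rot: [3.141, 0.001, 1.833]
ft_force: [-0.6, -0.4, -0.1]
opening: 0.5
grip_force: 0.0
```

```bash
python3 - <<'E'
from h import *
plan([612.2,-42],27,1.834)
c=read_camera('wrist');print(c['fx'],c['cx'],c['cy'])
def pw(X):
    p=c['R']@np.array(X)+c['t'];th=np.arctan2(np.hypot(p[0],p[1]),p[2]);k=c['fx']*th/np.hypot(p[0],p[1]);return c['cx']+k*p[0],c['cy']+k*p[1]
im=c['frame'][:,:,::-1].copy()
for X in([612.2,-42,68],[612.2,-42,22],[593,29.4,90],[593,29.4,22]):
    u,v=pw(X);print(u,v);cv2.circle(im,(int(u),int(v)),2,(0,0,255),-1)
cv2.imwrite('pics/w1.png',cv2.resize(im,(800,600)))
E
```

```text
t 2.1167 pos [611.97298984 -44.30554356 121.8365037 ] yaw 1.8334089109551166 f [-0.58009871 -0.43118724 -0.08125232]
travel mm [ 2.2  0.7 94.8] twist -0.001
297.3186396354542 255.48626905574383 189.46565037326934
257.0941515807895 190.4899579048793
256.83159619574775 179.4193953409356
257.24289674105887 107.00405990540067
256.8006706731617 108.61589276625286
```

View pics/w1.png

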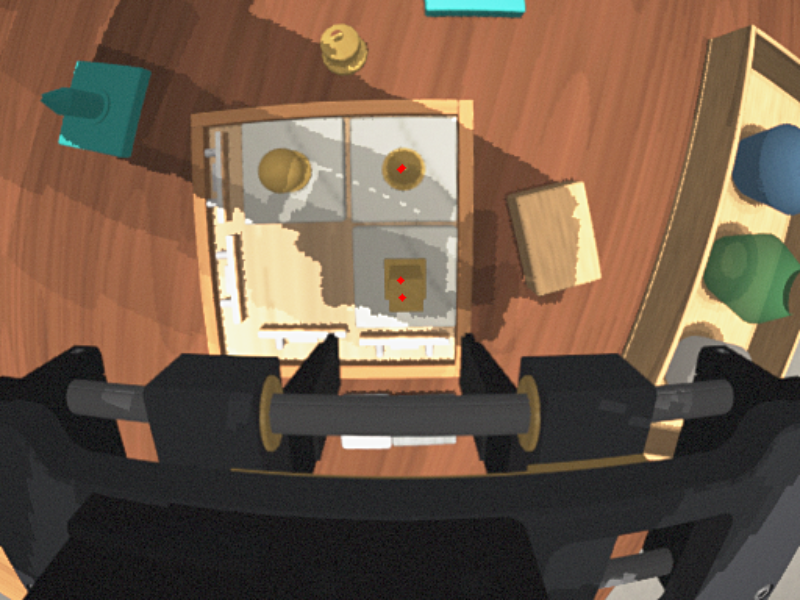

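The wrist view shows the brass square post at (404,287), the pointed spire at (403,168) and the ball at (284,170). The projected positions agree to about 1 mm. The candidates for the spire were the red and turquoise lookalikes outside the tray and the brass one in the tray; only the brass one fits. I'm descending on the square post.

Call:
drive_tool([
  {"jaw":0.5,"travel":[0.002,0.001,0.02],"twist":0},
  {"jaw":0.5,"travel":[0.002,0.001,0.05],"twist":0},
  {"jaw":0.5,"travel":[0.002,0.001,0.08],"twist":0},
  {"jaw":0.5,"travel":[0.002,0.001,0.094],"twist":0},
  {"jaw":0.5,"travel":[0.002,0.001,0.094],"twist":0},
  {"jaw":0.5,"travel":[0.002,0.001,0.094],"twist":0},
])

```text
t: 2.67
eef_pos: [612.4, -42.1, 27.6]
tcp_rot: [3.141, 0.0, 1.833]
ft_force: [0.4, -0.1, 0.5]
opening: 0.498
grip_force: 0.0
```

Call:
drive_tool([
  {"jaw":0.15,"travel":[0,0,0],"twist":0},
  {"jaw":0.15,"travel":[0,0,0],"twist":0},
  {"jaw":0.15,"travel":[0,0,0],"twist":0},
  {"jaw":0.15,"travel":[0,0,0],"twist":0},
  {"jaw":0.15,"travel":[0,0,0],"twist":0},
  {"jaw":0.15,"travel":[0,0,0],"twist":0},
  {"jaw":0.15,"travel":[0,0,0],"twist":0},
  {"jaw":0.15,"travel":[0,0,0],"twist":0},
])

```text
t: 3.33
eef_pos: [612.4, -41.8, 27.3]
tcp_rot: [3.14, 0.001, 1.834]
ft_force: [-0.3, 0.7, 6.4]
opening: 0.204
grip_force: 30.0
```

```bash
python3 -c "
from h import *
plan([612.2-75*.9652,-42-75*.2600],27,1.834)"
```

```text
t 3.3333 pos [612.37629976 -41.84309439  27.2706896 ] yaw 1.8338035968114843 f [-0.30313028  0.70100208  6.35896296]
travel mm [ -0.1 -75.2   0.2] twist -0.0
```

Call:
drive_tool([
  {"jaw":0.15,"travel":[0,0,-0.0005],"twist":0},
  {"jaw":0.15,"travel":[0,0,-0.0005],"twist":0},
  {"jaw":0.15,"travel":[0,0,-0.0005],"twist":0},
])

```text
t: 3.58
eef_pos: [612.0, -41.8, 27.3]
tcp_rot: [3.141, 0.0, 1.834]
ft_force: [0.1, 1.4, 4.8]
opening: 0.204
grip_force: 30.0
```

Call:
drive_tool([
  {"jaw":0.15,"travel":[0,0,-0.001],"twist":0},
  {"jaw":0.15,"travel":[0,0,-0.001],"twist":0},
  {"jaw":0.15,"travel":[0,0,-0.001],"twist":0},
])

```text
t: 3.83
eef_pos: [611.3, -41.7, 27.5]
tcp_rot: [-3.14, -0.0, 1.834]
ft_force: [-0.9, 0.7, -3.3]
opening: 0.205
grip_force: 30.0
```

Call:
drive_tool([
  {"jaw":0.15,"travel":[0,-0.006,0.0003],"twist":0},
  {"jaw":0.15,"travel":[0,-0.015,0.0003],"twist":0},
  {"jaw":0.15,"travel":[0,-0.025,0.0003],"twist":0},
  {"jaw":0.15,"travel":[0,-0.037,0.0003],"twist":0},
  {"jaw":0.15,"travel":[0,-0.049,0.0003],"twist":0},
  {"jaw":0.15,"travel":[0,-0.06,0.0003],"twist":0},
  {"jaw":0.15,"travel":[0,-0.068,0.0003],"twist":0},
  {"jaw":0.15,"travel":[0,-0.07,0.0003],"twist":0},
])

```text
t: 4.5
eef_pos: [542.4, -60.3, 27.8]
tcp_rot: [-3.14, -0.0, 1.833]
ft_force: [0.5, -1.0, -2.7]
opening: 0.207
grip_force: 30.0
```

Call:
drive_tool([
  {"jaw":0.15,"travel":[0,-0.001,0],"twist":0},
  {"jaw":0.15,"travel":[0,-0.002,0],"twist":0},
  {"jaw":0.15,"travel":[0,-0.003,0],"twist":0},
  {"jaw":0.15,"travel":[0,-0.003,0],"twist":0},
])

```text
t: 4.83
eef_pos: [541.5, -60.7, 27.6]
tcp_rot: [-3.142, 0.0, 1.834]
ft_force: [-0.3, -0.4, -3.2]
opening: 0.2
grip_force: 30.0
```

Call:
drive_tool([
  {"jaw":0.15,"travel":[0,-0.001,0.0003],"twist":0},
  {"jaw":0.15,"travel":[0,-0.002,0.0003],"twist":0},
  {"jaw":0.15,"travel":[0,-0.003,0.0003],"twist":0},
  {"jaw":0.15,"travel":[0,-0.003,0.0003],"twist":0},
])

```text
t: 5.17
eef_pos: [538.3, -61.5, 27.4]
tcp_rot: [-3.141, -0.0, 1.834]
ft_force: [-0.3, -0.4, -4.0]
opening: 0.204
grip_force: 30.0
```

Call:
drive_tool([
  {"jaw":0.15,"travel":[0,-0.001,0],"twist":0},
  {"jaw":0.15,"travel":[0,-0.002,0],"twist":0},
  {"jaw":0.15,"travel":[0,-0.002,0],"twist":0},
])

```text
t: 5.42
eef_pos: [536.3, -62.1, 27.4]
tcp_rot: [-3.141, 0.0, 1.834]
ft_force: [0.7, -0.2, -2.8]
opening: 0.204
grip_force: 30.0
```

Call:
drive_tool([
  {"jaw":0.15,"travel":[0,-0.001,0.0004],"twist":0},
  {"jaw":0.15,"travel":[0,-0.002,0.0004],"twist":0},
  {"jaw":0.15,"travel":[0,-0.002,0.0004],"twist":0},
])

```text
t: 5.67
eef_pos: [534.8, -62.7, 27.3]
tcp_rot: [3.141, 0.0, 1.834]
ft_force: [0.6, -0.0, 1.5]
opening: 0.205
grip_force: 30.0
```

Call:
drive_tool([
  {"jaw":0.15,"travel":[0,-0.001,0],"twist":0},
  {"jaw":0.15,"travel":[0,-0.002,0],"twist":0},
  {"jaw":0.15,"travel":[0,-0.002,0],"twist":0},
])

```text
t: 5.92
eef_pos: [533.2, -63.1, 27.3]
tcp_rot: [3.14, 0.001, 1.834]
ft_force: [3.6, 1.3, 1.1]
opening: 0.205
grip_force: 30.0
```

Call:
drive_tool([
  {"jaw":0.15,"travel":[0,-0.001,0],"twist":0},
  {"jaw":0.15,"travel":[0,-0.001,0],"twist":0},
])

```text
t: 6.08
eef_pos: [532.6, -63.3, 27.4]
tcp_rot: [3.139, 0.001, 1.834]
ft_force: [4.6, 3.6, 2.2]
opening: 0.207
grip_force: 30.0
```

Call:
drive_tool([
  {"jaw":0.15,"travel":[0,-0.0007,0],"twist":0},
  {"jaw":0.15,"travel":[0,-0.0007,0],"twist":0},
])

```text
t: 6.25
eef_pos: [532.3, -63.5, 27.5]
tcp_rot: [3.139, 0.001, 1.834]
ft_force: [5.8, 4.1, 3.2]
opening: 0.206
grip_force: 30.0
```

Call:
drive_tool([
  {"jaw":0.15,"travel":[0,-0.001,0],"twist":0},
  {"jaw":0.15,"travel":[0,-0.001,0],"twist":0},
  {"jaw":0.15,"travel":[0,-0.001,0],"twist":0},
])

```text
t: 6.5
eef_pos: [531.8, -63.7, 27.7]
tcp_rot: [3.138, 0.001, 1.834]
ft_force: [7.2, 6.0, 3.8]
opening: 0.204
grip_force: 30.1
```

Call:
drive_tool([
  {"jaw":0.15,"travel":[0,-0.0003,0],"twist":0},
  {"jaw":0.15,"travel":[0,-0.0003,0],"twist":0},
  {"jaw":0.15,"travel":[0,-0.0003,0],"twist":0},
  {"jaw":0.15,"travel":[0,-0.0003,0],"twist":0},
  {"jaw":0.15,"travel":[0,-0.0003,0],"twist":0},
  {"jaw":0.15,"travel":[0,-0.0003,0],"twist":0},
  {"jaw":0.15,"travel":[0,-0.0003,0],"twist":0},
  {"jaw":0.15,"travel":[0,-0.0003,0],"twist":0},
])

```text
t: 7.17
eef_pos: [531.7, -63.7, 27.7]
tcp_rot: [3.138, 0.001, 1.834]
ft_force: [7.4, 6.7, 3.8]
opening: 0.203
grip_force: 30.1
```

Call:
drive_tool([
  {"jaw":0.15,"travel":[0.0015,0,0],"twist":0},
  {"jaw":0.15,"travel":[0.0015,0,0],"twist":0},
  {"jaw":0.15,"travel":[0.0015,0,0],"twist":0},
  {"jaw":0.15,"travel":[0.0015,0,0],"twist":0},
  {"jaw":0.15,"travel":[0.0015,0,0],"twist":0},
  {"jaw":0.15,"travel":[0.0015,0,0],"twist":0},
  {"jaw":0.15,"travel":[0.0015,0,0],"twist":0},
  {"jaw":0.15,"travel":[0.0015,0,0],"twist":0},
])

```text
t: 7.83
eef_pos: [531.6, -63.0, 27.8]
tcp_rot: [3.137, 0.003, 1.834]
ft_force: [8.1, -0.4, 2.4]
opening: 0.205
grip_force: 30.1
```

Call:
drive_tool([
  {"jaw":0.15,"travel":[-0.0005,0.0015,0],"twist":0},
  {"jaw":0.15,"travel":[-0.0005,0.003,0],"twist":0},
  {"jaw":0.15,"travel":[-0.0005,0.004,0],"twist":0},
  {"jaw":0.15,"travel":[-0.0005,0.004,0],"twist":0},
])

```text
t: 8.17
eef_pos: [533.3, -62.1, 27.2]
tcp_rot: [-3.141, 0.0, 1.834]
ft_force: [1.2, -2.3, 5.5]
opening: 0.207
grip_force: 30.0
```

Call:
drive_tool([
  {"jaw":0.5,"travel":[0,0,0],"twist":0},
  {"jaw":0.5,"travel":[0,0,0],"twist":0},
  {"jaw":0.5,"travel":[0,0,0],"twist":0},
  {"jaw":0.5,"travel":[0,0,0],"twist":0},
  {"jaw":0.5,"travel":[0,0,0],"twist":0},
  {"jaw":0.5,"travel":[0,0,-0.03],"twist":0},
  {"jaw":0.5,"travel":[0,0,-0.06],"twist":0},
  {"jaw":0.5,"travel":[0,0,-0.095],"twist":0},
])

```text
t: 8.83
eef_pos: [532.5, -61.6, 122.1]
tcp_rot: [-3.139, -0.001, 1.834]
ft_force: [1.4, 1.1, 1.4]
opening: 0.498
grip_force: 0.0
```

```bash
python3 -c "
from h import *
plan([593,29.4],125,.263)"
```

```text
t 8.8333 pos [532.48536587 -61.63352948 122.1305362 ] yaw 1.8337847211490579 f [1.44186941 1.12135464 1.38840793]
travel mm [72.2 82.1 -3. ] twist 1.571
```

Call:
drive_tool([
  {"jaw":0.5,"travel":[0.072,0.082,-0.003],"twist":1.571},
  {"jaw":0.5,"travel":[0.072,0.082,-0.003],"twist":1.571},
  {"jaw":0.5,"travel":[0.072,0.082,-0.003],"twist":1.571},
  {"jaw":0.5,"travel":[0.072,0.082,-0.003],"twist":1.571},
  {"jaw":0.5,"travel":[0.072,0.082,-0.003],"twist":1.571},
  {"jaw":0.5,"travel":[0.072,0.082,-0.003],"twist":1.571},
  {"jaw":0.5,"travel":[0.072,0.082,-0.003],"twist":1.571},
  {"jaw":0.5,"travel":[0.072,0.082,-0.003],"twist":1.571},
])

```text
t: 9.5
eef_pos: [593.6, 29.2, 124.8]
tcp_rot: [-3.141, 0.001, 0.842]
ft_force: [0.0, 0.5, -0.8]
opening: 0.5
grip_force: 0.0
```

```bash
python3 -c "
from h import *
plan([593,29.4],125,.263)"
```

```text
t 9.5 pos [593.56677125  29.17801946 124.75483175] yaw 0.8416083146115034 f [ 0.02833431  0.4954994  -0.75942736]
travel mm [-0.2 -0.6 -0.2] twist 0.579
```

Call:
drive_tool([
  {"jaw":0.5,"travel":[0,0,0],"twist":0.578},
  {"jaw":0.5,"travel":[0,0,0],"twist":0.578},
  {"jaw":0.5,"travel":[0,0,0],"twist":0.578},
  {"jaw":0.5,"travel":[0,0,0],"twist":0.578},
  {"jaw":0.5,"travel":[0,0,0],"twist":0.578},
  {"jaw":0.5,"travel":[0,0,0],"twist":0.578},
  {"jaw":0.5,"travel":[0,0,0],"twist":0.578},
])

```text
t: 10.08
eef_pos: [593.7, 29.0, 124.9]
tcp_rot: [-3.142, 0.0, 0.272]
ft_force: [-0.1, -0.4, 0.4]
opening: 0.498
grip_force: 0.0
```

```bash
python3 - <<'E'
from h import *
plan([593,29.4],27.5,.263)
c=read_camera('wrist')
def pw(X):
    p=c['R']@np.array(X)+c['t'];th=np.arctan2(np.hypot(p[0],p[1]),p[2]);k=c['fx']*th/np.hypot(p[0],p[1]);return c['cx']+k*p[0],c['cy']+k*p[1]
im=c['frame'][:,:,::-1].copy()
for X in([593,29.4,90],[593,29.4,22],[533,-62,68]):
    u,v=pw(X);print(u,v);cv2.circle(im,(int(u),int(v)),2,(0,0,255),-1)
cv2.imwrite('pics/w2.png',cv2.resize(im,(800,600)))
E
```

```text
t 10.0833 pos [593.65182481  28.99622092 124.86200448] yaw 0.2722938489413771 f [-0.11520226 -0.43161257  0.4492596 ]
travel mm [-0.5 -0.6 97.4] twist 0.009
255.1231571770366 198.36838981348663
255.2674518905963 180.47576952797118
325.2037388743282 268.8650316371641
```

View pics/w2.png

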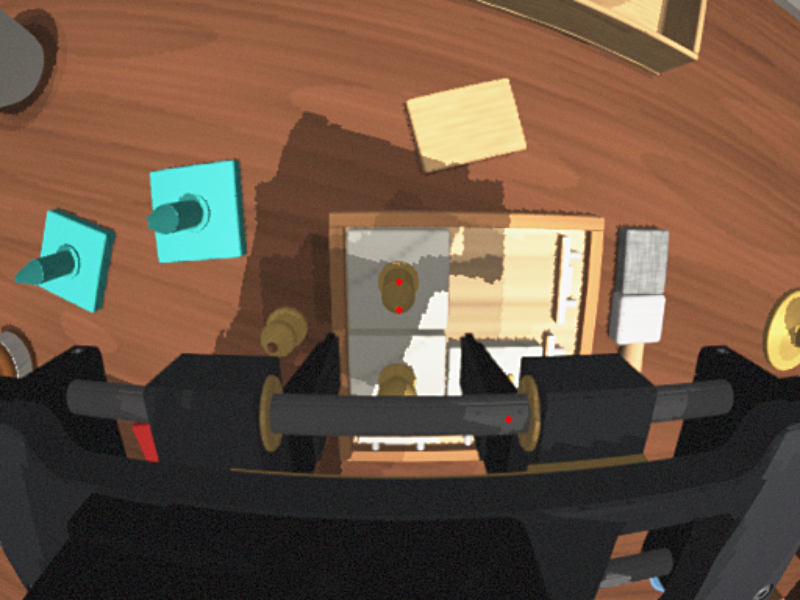

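Call:
drive_tool([
  {"jaw":0.5,"travel":[-0.0005,-0.0005,0.02],"twist":0.009},
  {"jaw":0.5,"travel":[-0.0005,-0.0005,0.05],"twist":0.009},
  {"jaw":0.5,"travel":[-0.0005,-0.0005,0.08],"twist":0.009},
  {"jaw":0.5,"travel":[-0.0005,-0.0005,0.096],"twist":0.009},
  {"jaw":0.5,"travel":[-0.0005,-0.0005,0.096],"twist":0.009},
  {"jaw":0.5,"travel":[-0.0005,-0.0005,0.096],"twist":0.009},
])

```text
t: 10.63
eef_pos: [593.0, 29.4, 28.8]
tcp_rot: [-3.141, 0.001, 0.262]
ft_force: [-0.5, 0.6, 0.3]
opening: 0.499
grip_force: 0.0
```

Call:
drive_tool([
  {"jaw":0.15,"travel":[0,0,0],"twist":0},
  {"jaw":0.15,"travel":[0,0,0],"twist":0},
  {"jaw":0.15,"travel":[0,0,0],"twist":0},
  {"jaw":0.15,"travel":[0,0,0],"twist":0},
  {"jaw":0.15,"travel":[0,0,0],"twist":0},
  {"jaw":0.15,"travel":[0,0,0],"twist":0},
  {"jaw":0.15,"travel":[0,0,0],"twist":0},
  {"jaw":0.15,"travel":[0,0,0],"twist":0},
])

```text
t: 11.3
eef_pos: [593.5, 29.4, 29.8]
tcp_rot: [3.141, -0.001, 0.261]
ft_force: [-1.0, 0.4, 6.0]
opening: 0.176
grip_force: 42.0
```

```bash
python3 - <<'E'
from h import *
s=state();print(s['eef_pos'],s['opening'],s['grip_force'],s['ft_force'],s['moment'])
a=read_camera('side')['frame'][110:230,190:340,::-1];b=read_camera('wrist')['frame'][150:300,160:360,::-1]
cv2.imwrite('pics/s2.png',np.hstack([cv2.resize(a,(400,320),interpolation=2),cv2.resize(b,(400,320),interpolation=2)]))
E
```

```text
[593.45076962  29.35826805  29.76832543] 0.17604111535925948 41.99710923656312 [-1.0130864   0.44579855  5.98606898] [ 0.06370718  0.26863561 -0.06594709]
```

View pics/s2.png

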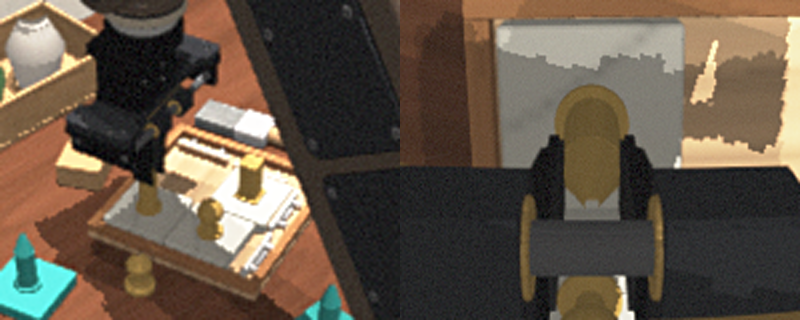

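Call:
drive_tool([
  {"jaw":0.18,"travel":[0,0,-0.001],"twist":0},
  {"jaw":0.18,"travel":[0,0,-0.001],"twist":0},
  {"jaw":0.18,"travel":[0,0,-0.001],"twist":0},
])

```text
t: 11.65
eef_pos: [593.0, 29.3, 29.9]
tcp_rot: [-3.142, 0.001, 0.261]
ft_force: [-1.0, 0.5, -1.6]
opening: 0.18
grip_force: 24.7
```

Call:
drive_tool([
  {"jaw":0.17,"travel":[0,0.006,0],"twist":0},
  {"jaw":0.17,"travel":[0,0.015,0],"twist":0},
  {"jaw":0.17,"travel":[0,0.025,0],"twist":0},
  {"jaw":0.17,"travel":[0,0.037,0],"twist":0},
  {"jaw":0.17,"travel":[0,0.049,0],"twist":0},
  {"jaw":0.17,"travel":[0,0.06,0],"twist":0},
  {"jaw":0.17,"travel":[0,0.068,0],"twist":0},
  {"jaw":0.17,"travel":[0,0.07,0],"twist":0},
])

```text
t: 12.32
eef_pos: [611.6, -40.2, 29.9]
tcp_rot: [3.141, -0.0, 0.259]
ft_force: [-0.1, 0.4, -3.2]
opening: 0.174
grip_force: 37.5
```

Call:
drive_tool([
  {"jaw":0.17,"travel":[0,0.001,0],"twist":0},
  {"jaw":0.17,"travel":[0,0.002,0],"twist":0},
  {"jaw":0.17,"travel":[0,0.002,0],"twist":0},
])

```text
t: 12.57
eef_pos: [611.6, -40.0, 29.9]
tcp_rot: [-3.142, 0.0, 0.261]
ft_force: [0.3, 0.1, -3.7]
opening: 0.177
grip_force: 37.4
```

Call:
drive_tool([
  {"jaw":0.17,"travel":[0,0.001,0.0004],"twist":0},
  {"jaw":0.17,"travel":[0,0.002,0.0004],"twist":0},
  {"jaw":0.17,"travel":[0,0.002,0.0004],"twist":0},
])

```text
t: 12.82
eef_pos: [612.4, -41.9, 29.9]
tcp_rot: [3.141, -0.0, 0.261]
ft_force: [-0.5, 1.1, -0.3]
opening: 0.176
grip_force: 38.0
```

Call:
drive_tool([
  {"jaw":0.17,"travel":[0,0.001,0],"twist":0},
  {"jaw":0.17,"travel":[0,0.002,0],"twist":0},
  {"jaw":0.17,"travel":[0,0.002,0],"twist":0},
])

```text
t: 13.07
eef_pos: [613.0, -44.2, 29.8]
tcp_rot: [3.141, -0.0, 0.261]
ft_force: [-0.6, 1.2, 1.0]
opening: 0.179
grip_force: 38.2
```

Call:
drive_tool([
  {"jaw":0.17,"travel":[0,0.001,0],"twist":0},
  {"jaw":0.17,"travel":[0,0.002,0],"twist":0},
  {"jaw":0.17,"travel":[0,0.002,0],"twist":0},
])

```text
t: 13.32
eef_pos: [613.5, -46.2, 29.8]
tcp_rot: [3.141, -0.0, 0.26]
ft_force: [-0.4, 0.8, 3.3]
opening: 0.177
grip_force: 38.5
```

Call:
drive_tool([
  {"jaw":0.17,"travel":[0,0.001,0],"twist":0},
  {"jaw":0.17,"travel":[0,0.002,0],"twist":0},
  {"jaw":0.17,"travel":[0,0.002,0],"twist":0},
])

```text
t: 13.57
eef_pos: [614.0, -48.1, 29.8]
tcp_rot: [3.141, -0.0, 0.26]
ft_force: [-0.8, 1.6, 5.0]
opening: 0.174
grip_force: 38.7
```

Call:
drive_tool([
  {"jaw":0.17,"travel":[0,0.001,-0.0007],"twist":0},
  {"jaw":0.17,"travel":[0,0.002,-0.0007],"twist":0},
  {"jaw":0.17,"travel":[0,0.002,-0.0007],"twist":0},
])

```text
t: 13.82
eef_pos: [614.1, -49.6, 30.2]
tcp_rot: [-3.141, 0.0, 0.26]
ft_force: [-0.1, 5.5, 1.7]
opening: 0.178
grip_force: 38.2
```

Call:
drive_tool([
  {"jaw":0.17,"travel":[0,0.001,0],"twist":0},
  {"jaw":0.17,"travel":[0,0.0015,0],"twist":0},
  {"jaw":0.17,"travel":[0,0.0015,0],"twist":0},
])

```text
t: 14.07
eef_pos: [614.4, -50.5, 30.4]
tcp_rot: [-3.14, 0.0, 0.26]
ft_force: [-1.4, 9.1, 5.3]
opening: 0.176
grip_force: 38.7
```

Call:
drive_tool([
  {"jaw":0.17,"travel":[0,0,-0.0006],"twist":0},
  {"jaw":0.17,"travel":[0,0,-0.0006],"twist":0},
  {"jaw":0.17,"travel":[0,0,-0.0006],"twist":0},
  {"jaw":0.17,"travel":[0,0,-0.0006],"twist":0},
  {"jaw":0.17,"travel":[0,0,-0.0006],"twist":0},
  {"jaw":0.17,"travel":[0,0,-0.0006],"twist":0},
  {"jaw":0.17,"travel":[0,0,-0.0006],"twist":0},
  {"jaw":0.17,"travel":[0,0,-0.0006],"twist":0},
])

```text
t: 14.73
eef_pos: [614.4, -50.8, 30.8]
tcp_rot: [-3.141, 0.001, 0.26]
ft_force: [-1.6, 6.5, 2.9]
opening: 0.176
grip_force: 34.2
```

Call:
drive_tool([
  {"jaw":0.17,"travel":[0,0.0007,0],"twist":0},
  {"jaw":0.17,"travel":[0,0.001,0],"twist":0},
  {"jaw":0.17,"travel":[0,0.001,0],"twist":0},
])

```text
t: 14.98
eef_pos: [614.6, -51.4, 31.0]
tcp_rot: [-3.14, 0.001, 0.26]
ft_force: [-2.1, 8.7, 5.6]
opening: 0.175
grip_force: 34.1
```

Call:
drive_tool([
  {"jaw":0.17,"travel":[0,0,0],"twist":0},
  {"jaw":0.17,"travel":[0,0,0],"twist":0},
  {"jaw":0.17,"travel":[0,0,0],"twist":0},
  {"jaw":0.17,"travel":[0,0,0],"twist":0},
  {"jaw":0.17,"travel":[0,0,0],"twist":0},
  {"jaw":0.17,"travel":[0,0,0],"twist":0},
])

```text
t: 15.48
eef_pos: [614.5, -51.3, 31.0]
tcp_rot: [-3.14, 0.001, 0.26]
ft_force: [-2.4, 9.0, 6.1]
opening: 0.177
grip_force: 34.1
```

Call:
drive_tool([
  {"jaw":0.17,"travel":[0,-0.0015,0],"twist":0},
  {"jaw":0.17,"travel":[0,-0.003,0],"twist":0},
  {"jaw":0.17,"travel":[0,-0.004,0],"twist":0},
  {"jaw":0.17,"travel":[0,-0.004,0],"twist":0},
])

```text
t: 15.82
eef_pos: [613.7, -48.6, 30.5]
tcp_rot: [3.141, 0.001, 0.261]
ft_force: [0.4, 0.6, -2.8]
opening: 0.177
grip_force: 32.8
```

Call:
drive_tool([
  {"jaw":0.5,"travel":[0,0,0],"twist":0},
  {"jaw":0.5,"travel":[0,0,0],"twist":0},
  {"jaw":0.5,"travel":[0,0,0],"twist":0},
  {"jaw":0.5,"travel":[0,0,0],"twist":0},
  {"jaw":0.5,"travel":[0,0,0],"twist":0},
  {"jaw":0.5,"travel":[0,0,-0.035],"twist":0},
  {"jaw":0.5,"travel":[0,0,-0.07],"twist":0},
  {"jaw":0.5,"travel":[0,0,-0.11],"twist":0},
])

```text
t: 16.48
eef_pos: [613.2, -48.4, 141.2]
tcp_rot: [-3.141, 0.002, 0.26]
ft_force: [-0.3, -0.8, -0.1]
opening: 0.504
grip_force: 0.0
```

Call:
drive_tool([
  {"jaw":0.5,"travel":[-0.04,0,-0.03],"twist":0},
  {"jaw":0.5,"travel":[-0.08,0,-0.06],"twist":0},
  {"jaw":0.5,"travel":[-0.12,0,-0.06],"twist":0},
  {"jaw":0.5,"travel":[-0.15,0,-0.06],"twist":0},
  {"jaw":0.5,"travel":[-0.15,0,-0.06],"twist":0},
  {"jaw":0.5,"travel":[-0.15,0,-0.06],"twist":0},
])

```text
t: 16.98
eef_pos: [468.0, -87.5, 201.9]
tcp_rot: [3.141, -0.001, 0.259]
ft_force: [1.1, -0.2, 0.2]
opening: 0.501
grip_force: 0.0
```

```bash
python3 - <<'E'
from h import *
c=read_camera('wrist');im=c['frame'][:,:,::-1].copy()
O=np.array([566.9,-15.9]);R=np.array([[.9656,-.26],[.26,.9656]])
for f,z in(((-44.5,-36,68)),(37,-47,90),(-37,37,64)) and [((-44.5,-36),68),((37,-47),90),((-37,37),64)]:
    X=np.r_[O+R@np.array(f),z];p=c['R']@X+c['t'];n=np.hypot(p[0],p[1]);k=c['fx']*np.arctan2(n,p[2])/n
    u,v=c['cx']+k*p[0],c['cy']+k*p[1];print(u,v);cv2.circle(im,(int(u),int(v)),1,(0,0,255),-1)
cv2.imwrite('pics/w3.png',cv2.resize(im,(800,600)))
print(state()['t'],state()['eef_pos'])
E
```

```text
248.7532491756852 114.35927689952561
258.2833114878395 39.74109103869998
186.2035791246877 109.64733162233539
17.0333 [469.31532725 -87.41734615 201.65029645]
```

View pics/w3.png

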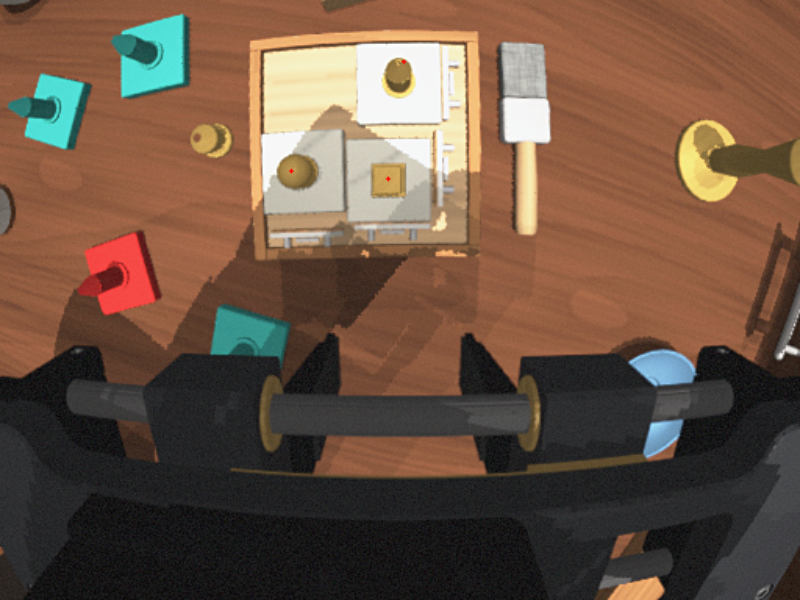

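The view shows the square at (388,180) in the old empty place and the spire at (398,75) in the square's old place. The ball is unmoved at (295,171) and the spire's corner is empty.

```bash
python3 -c "
from cell import *
print(job_done())"
```

```text
the job is handed in; nothing more can be done
None
```

The job is handed in; no verdict came back. The square-post tile and then the spire tile were slid over and pressed home at about 8–9 N (wrist reading) for over half a second each, the ball tile looks unmoved, the spire's old corner is free, and the gripper has let go of everything.

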